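# Zero the dial gauge, then raise its telescoping head to the second stop and hold it

## Task

The dial gauge stand rests on its yellow setting block: turn the gauge's bezel until the red zero mark lies under the needle. Then take the black lift grip on top of the column, squeeze its red release button and keep it squeezed while you draw the telescoping column straight up, past the first stop, to the second stop. Finish while still holding the gauge head up there, button squeezed, so that I can swap the block for a countersink bit, and leave the block and the other tools where they are.

Things in the scene. Friction and masses are not known exactly. Their poses are not given: they have to be found in the camera images.
- stand: Grey cast base (220 x 130 x 30 mm) of the gauge stand, fixed. Origin: centre of its underside; x points from gauge to column, z up. Gauge axis at x = -55 mm, column axis at x = +55 mm, y = 0. Under the gauge a steel anvil (top at z = 40). Fixed outer tube of the column: 40 mm across, to z = 118. The sliding inner tube carries a 20 mm wide arm to the gauge (z = 120 to 138 when down) and the lift grip.
- bezel_center (a point): Centre of the gauge's knurled bezel, on the gauge's upright axis, half-way up its 16 mm high rim; 170 mm above the cart top when the head is down. The dial faces straight up. The bezel, 59 mm across, is gripped on its outside from above and turns with the white dial card. Under it: the case, 53 mm across and 20 mm high, then the arm, its top 24 mm below the bezel's lower edge.
- bezel (a joint): Turn of the bezel with its dial card (rad), positive counter-clockwise seen from above. At 0 the red zero mark points along the stand's +x, towards the column. It moves within -3.1 to 3.1 against light friction (0.04 N m) and stays where it is left. The card has 20 divisions of 18 degrees.
- needle (a joint): Angle of the black needle (rad), same sense and zero as bezel: the gauge reads zero when the two are equal. On the block it stands close to 0. It is driven by the spindle (10 mm a turn) and swings half a turn, to about 3.1, once the head is lifted.
- zero_mark (a point): The red zero mark on the dial card, 20 mm from the gauge's axis, on top of the gauge. It turns with the bezel.
- needle_tip (a point): Point of the needle 20 mm from the gauge's axis (the needle's outer end is at 22 mm), at about the height of the dial card.
- gauge_head: Sliding gauge head; its origin is in its black lift grip on top of the column, 30 mm (stand x) x 34 mm (stand y) x 49 mm high. Origin: on the column's axis level with the button's middle, 23 mm above the grip's lower end, 26 mm below its top, 174 mm above the cart when down. Axes as the stand's. Pinch it from above across y: one finger on the button, the other opposite. It slides straight up, cannot turn.
- button (a joint): Press of the red release button (m), 0 out, 0.005 fully in. 18 mm wide, 26 mm high, 6 mm proud of the grip's +y side (grip 40 mm over it, 35 mm when pressed); it moves to -y, sprung, 2 N rising to 6.5 N. Unless pressed in more than about 4 mm, a catch in the column stops the head from rising out of home or past the first stop.
- lift (a joint): How far the inner tube with gauge head and grip is drawn up (m): 0 home (gauge on the block), 0.045 first stop (catches only if the button is not pressed), 0.090 second stop, the end of the travel. The moving head weighs about 0.6 kg and nothing holds it up: let go, it sinks back to home.
- block_center (a point): Yellow plastic depth-gauge block, loose, on the anvil under the gauge's spindle: stepped, 46 x 36 mm and 60 mm high (upper step 32 x 36 mm). Point on the axis of the upper step, half-way up (30 mm above its underside). To be left where it is.
- bit_rest: Wooden rest, 110 x 40 x 30 mm, fixed on the cart top beside the stand, on its -y side; the three bits stand in it in a row along its x. Origin: centre of its underside.
- csk0: Bronze countersink bit, 16 mm across, 52 mm long, standing in the rest (top 60 mm above the cart top). Origin: its lower end. To be left alone.
- csk1: Second bronze countersink bit, as csk0.
- csk2: Third bronze countersink bit, as csk0.
- chuck_key: Black steel T-handled chuck key lying on the cart, 113 mm long, cross bar 100 mm, 18 mm high. Origin: under its middle. To be left alone.
- oil_can: Brass oil can, 82 mm across, 96 mm high to its screw cap, spout up to 138 mm. Origin: centre of its underside. To be left alone.
- chip_brush: Chip brush lying on the cart at the left. To be left alone.
- caddy_base: Foot of the grey turntable tool caddy at the left: 224 mm across, 165 mm high, tools in it to about 190 mm. Origin: centre of its underside. Turns freely; keep clear.

How it is judged:
By the outcome, as a careful person would: the job done as asked, in the order asked, and still so for the second after the job is handed in, while the arm keeps its last pose, push and grip.
It also fails if it takes over 40 s, if anything falls off the work surface, if the arm or the gripper's body presses on something with over 40 N, if the wrist force passes 120 N, or if a joint passes its speed limit or range.

## Robot

A 6-joint arm with a two-finger parallel gripper is mounted at the origin on the work surface. World frame = base frame: x ahead of the robot, y to its left, z up, the work surface at z = 0. Lengths are in m, angles in rad, forces in N, time in s.
With the tool pointing down it reaches from about 0.375 to 0.75 m from the base axis. Payload 9 kg.
Tool frame: the origin (TCP) lies at the very end of the fingers, on their centre line; the grasp point (between the pads) lies 19 mm behind it; z points along the fingers, y is the direction in which the jaws open and shut (so a half turn about z gives the same grasp; the last joint's range is limited). The gripper opens to 85 mm and grips with 20 to 120 N. Pads are 22 mm wide; open, the fingers measure 114 mm over their backs; the gripper's body (76 mm by 85 mm) begins 54 mm behind the grasp point. The pads swing forward as they close: fully open they stand 13 mm farther back than shut.
Start: joints at [-1.363, 0.104, 0.097, 1.564, 0, 1.353], TCP at [0.248, -0.546, 0.231] pointing down, gripper open.
Joint ranges: [-2.99, 2.99], [-0.84, 1.86], [-1.1, 1.16], [-1.84, 2.11], [-1.51, 1.56], [-3.14, 3.14]. Speed limits (rad/s): [2.22, 2.22, 2.57, 3.14, 3.14, 3.14].

## Interface

Orientations are given as a rotation vector (axis times angle).
In Python, from station import manip, imaging, workorder gives the robot as it stands.
- The arm moves only by the tool jog_arm, never from a script. Its argument "motion" is a list of rows, each an object with "jaw": the closure in counts, from 0 (fully open) to 255 (shut); "slide": the shift along the world's x, y, z in cm, a list of three; "dr": the turn, a rotation vector about the world's x, y, z in degrees, a list of three. In form: [{"jaw": jaw, "slide": [dx, dy, dz], "dr": [rx, ry, rz]}, ...]. A call has exactly 8 rows; each row is the pose to reach, as a shift and turn from the pose commanded when the call began; what a row does not reach only later rows make up. A row lasts 1/10 s, in which the tool goes at most 50 mm and 8.59 degrees, less where a joint would pass 70% of its speed; a pose out of reach is approached as far as the arm can. A call with a gripper value outside its range is refused whole. The fingers move at their own pace and stop on an object; "squeeze" is the grip in N (left out, the last holds). Time passes only in rows, so rows that repeat a pose let the fingers close, or fill a call up. It gives the time, the measured TCP pose, the force and the opening at its end, in the units of the state.
- manip.get_obs(): the state, without advancing time (a new reading comes with each control period).
- imaging.grab_frame(name): name is "scene" or "side" or "wrist"; returns a dict with "frame" (400x640x3 uint8, red, green, blue), "fx", "fy", "cx", "cy" (pixels), "position" and "orientation" of the camera in the world. Camera axes: x right, y down, z forward; pixel columns grow to the right and rows downward; lengths in m; the calibration is good to about 2 mm. The wrist camera is an equidistant fisheye: a pixel r from the principal point sees the ray r / f radians off the axis. A picture is of the moment at which its call begins. There is no depth.
- workorder.sign_off(): hands the job in, once; it reports no verdict.
The state is a dict: "clock": time; "joint_positions": joint angles; "dq": joint speeds; "effort": joint torques, N m; "ee_pos": TCP position; "tool_rot": TCP orientation; "ft_force": force on the tool from outside, world axes, zero at the start; "wrist_torque": the same for the moment, N m; "grip_width": opening from 0.0 (shut) to 1.0 (fully open).
Only numpy, scipy, OpenCV 4.12 (cv2) and the standard library are available. Lean on these libraries where they do the work, as an engineer would, in place of code of your own. Each camera call takes 0.05 s, during which the arm holds its last target.

## Working session

There is one attempt and no reset: what is moved stays moved. The work goes in short steps, Python scripts to look and compute and a tool call to move; the robot and the scene stay as the last step left them, time stands still between calls to the robot, and variables do not carry over. Pictures are saved under pics/ and viewed, and the job is handed in when it is done.

Besides the shell and the picture viewer there is one more tool, called by a JSON object that holds its "method" and its "body". jog_arm: Moves the arm, as the interface text tells. Its arguments: {"type":"object","properties":{"motion":{"type":"array"},"squeeze":{"type":"number"}},"required":["motion"]}

```bash
mkdir -p pics; cat > h.py <<'E'
import numpy as np, cv2
from scipy.spatial.transform import Rotation as R
from station import manip, imaging, workorder
def grab(n,fn):
    d=imaging.grab_frame(n); cv2.imwrite('pics/'+fn+'.png',cv2.cvtColor(d['frame'],cv2.COLOR_RGB2BGR))
    np.save('pics/'+fn+'.npy',d,allow_pickle=True); return d
def rot(d):
    o=np.array(d['orientation']); 
    return o if o.shape==(3,3) else (R.from_rotvec(o).as_matrix() if o.size==3 else R.from_quat(o).as_matrix())
def ray(d,u,v,fish=False):
    x=(u-d['cx'])/d['fx'];y=(v-d['cy'])/d['fy']
    if fish:
        r=np.hypot(x,y); k=np.sin(r)/r if r>1e-9 else 1; c=np.array([x*k,y*k,np.cos(r)])
    else: c=np.array([x,y,1])
    return np.array(d['position']),rot(d)@c
def onz(d,u,v,z,fish=False):
    p,r=ray(d,u,v,fish); return p+r*(z-p[2])/r[2]
def proj(d,P,fish=False):
    c=rot(d).T@(np.array(P)-d['position'])
    if fish:
        t=np.arctan2(np.hypot(c[0],c[1]),c[2]);n=np.hypot(c[0],c[1]); return d['cx']+d['fx']*t*c[0]/n,d['cy']+d['fy']*t*c[1]/n
    return d['cx']+d['fx']*c[0]/c[2],d['cy']+d['fy']*c[1]/c[2]
def load(fn): return np.load('pics/'+fn+'.npy',allow_pickle=True).item()
E
python3 - <<'E'
from h import *
for n in ['scene','side','wrist']:
    d=grab(n,n+'0'); print(n,d['fx'],d['cx'],d['cy'],d['position'],d['orientation'])
print(manip.get_obs())
E
```

```text
scene 379.5038020195969 318.1392695268674 204.8953401881834 [ 1.03648055 -0.76158303  0.89507668] [-2.18366266 -0.6324979   0.32582816]
side 380.85004799931227 321.84264060420264 200.61410325416017 [0.41875631 1.20238345 0.79658521] [-0.10347237  2.67611639 -1.56932749]
wrist 309.70691628693146 321.2713336535867 201.57380001872627 [ 0.32118797 -0.51278218  0.37316189] [ 2.40644283 -1.55326276 -0.25082006]
{'clock': 0.15, 'joint_positions': array([-1.36267408e+00,  1.04598645e-01,  9.66625962e-02,  1.56391096e+00,
        3.51665802e-05,  1.35308168e+00]), 'dq': array([ 0.0001838 , -0.00055794,  0.00155996, -0.00111961,  0.00108681,
        0.00057281]), 'effort': array([ 1.85751182e-03, -5.57354379e+01,  5.04007387e+01,  1.26181808e-02,
       -3.46334700e-04,  1.07839890e-05]), 'ee_pos': array([ 0.24780695, -0.54615772,  0.23068766]), 'tool_rot': array([-3.06962360e+00, -6.63638415e-01, -6.31334411e-05]), 'ft_force': array([ 0.01223682, -0.08305716,  0.71557219]), 'wrist_torque': array([ 0.01436759, -0.00038761,  0.04647216]), 'grip_width': 1.0002531610497678}
```

View pics/scene0.png

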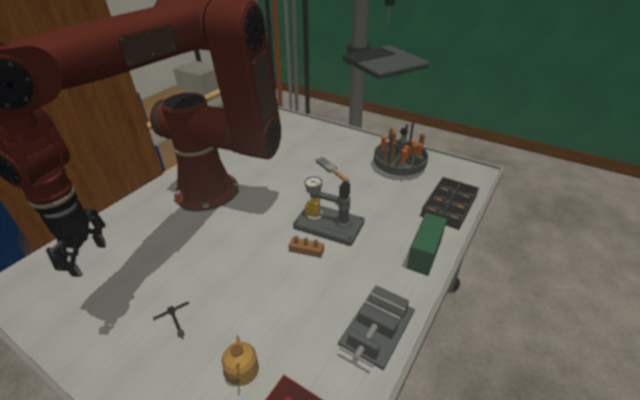

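View pics/side0.png

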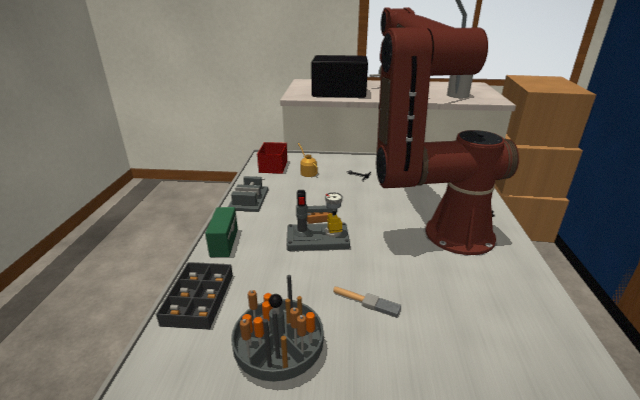

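View pics/wrist0.png

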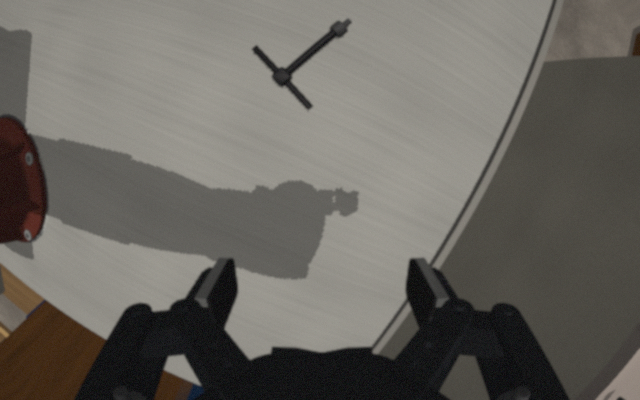

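The stand is near (330,210) in the scene view and near (318,220) in the side view. I'll zoom in on both.

```bash
python3 - <<'E'
from h import *
a=cv2.imread('pics/scene0.png')[165:260,275:375]; b=cv2.imread('pics/side0.png')[180:260,270:370]
cv2.imwrite('pics/sc0z.png',cv2.resize(a,None,fx=6,fy=6,interpolation=cv2.INTER_CUBIC))
cv2.imwrite('pics/si0z.png',cv2.resize(b,None,fx=7,fy=7,interpolation=cv2.INTER_CUBIC))
E
```

```text
(no output)
```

View pics/sc0z.png

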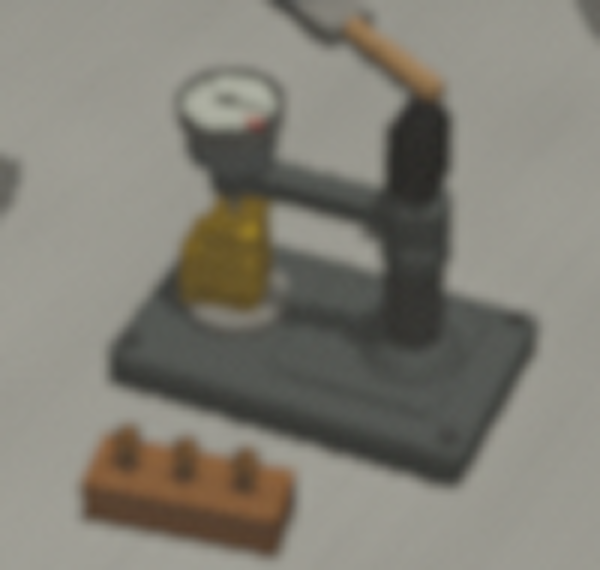

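View pics/si0z.png

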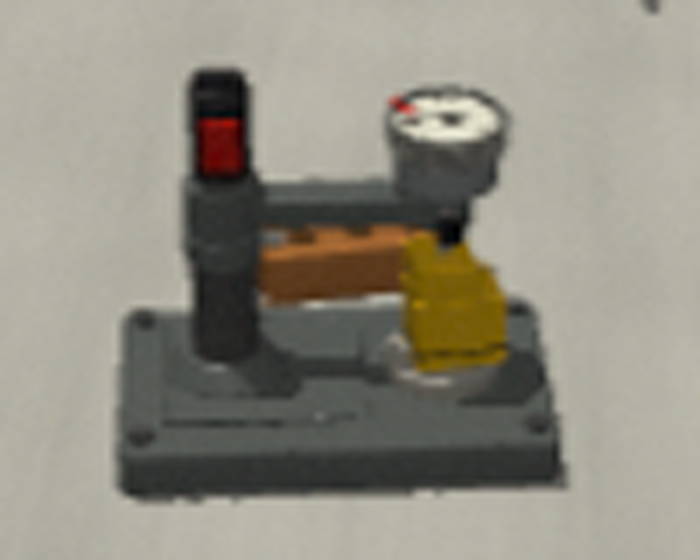

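```bash
python3 - <<'E'
from h import *
s=load('scene0');d=load('side0')
Z=lambda u,v:(275+u/6-.4,165+v/6-.4)
Y=lambda u,v:(270+u/7-.4,180+v/7-.4)
def tri(a,b):
    (p,r),(q,t)=a,b; A=np.stack([r,-t],1); k=np.linalg.lstsq(A,q-p,rcond=None)[0]; return (p+k[0]*r+q+k[1]*t)/2,np.linalg.norm(p+k[0]*r-q-k[1]*t)
print('dial',onz(s,*Z(231,103),.178),onz(d,*Y(447,117),.178))
print('tri',tri(ray(s,*Z(231,103)),ray(d,*Y(447,117))))
print('base top corners scene',[onz(s,*Z(*c),.03)[:2].round(4) for c in [(112,358),(460,465),(535,325)]])
print('base top corners side',[onz(d,*Y(*c),.03)[:2].round(4) for c in [(118,453),(565,442),(540,300),(125,315)]])
print('grip top', onz(s,*Z(422,100),.2),onz(d,*Y(219,77),.2))
print('redtip',onz(s,*Z(256,124),.175),onz(d,*Y(402,103),.175))
E
```

```text
dial [0.46840494 0.06496199 0.178     ] [0.46541916 0.06700724 0.178     ]
tri (array([0.46638423, 0.06628855, 0.17703921]), np.float64(0.0021029964175095315))
base top corners scene [array([ 0.4302, -0.0071]), array([0.6397, 0.0213]), array([0.6211, 0.1437])]
base top corners side [array([0.6197, 0.1509]), array([0.4021, 0.1246]), array([ 0.4169, -0.0044]), array([0.6355, 0.0276])]
grip top [0.56981166 0.09388291 0.2       ] [0.57506636 0.07586445 0.2       ]
redtip [0.48811084 0.05927545 0.175     ] [0.48844114 0.04885921 0.175     ]
```

{"method": "jog_arm", "body": {"motion": [{"jaw": 0, "slide": [1, 3.5, 1.5], "dr": [0, 0, 8.5]}, {"jaw": 0, "slide": [2, 7, 3], "dr": [0, 0, 17]}, {"jaw": 0, "slide": [3.2, 11, 4.5], "dr": [0, 0, 25.5]}, {"jaw": 0, "slide": [4.5, 15, 6], "dr": [0, 0, 34]}, {"jaw": 0, "slide": [6, 19, 7], "dr": [0, 0, 42.5]}, {"jaw": 0, "slide": [7.5, 23, 7], "dr": [0, 0, 51]}, {"jaw": 0, "slide": [9, 27, 7], "dr": [0, 0, 59.5]}, {"jaw": 0, "slide": [10.5, 31, 7], "dr": [0, 0, 68]}]}}

```text
clock: 0.95
ee_pos: [0.353, -0.2348, 0.3013]
tool_rot: [2.168, 2.273, 0.0]
ft_force: [1.7, -1.1, 0.4]
grip_width: 0.999
```

{"method": "jog_arm", "body": {"motion": [{"jaw": 0, "slide": [1.4, 4, 0], "dr": [0, 0, 8.5]}, {"jaw": 0, "slide": [2.8, 8, 0], "dr": [0, 0, 17]}, {"jaw": 0, "slide": [4.2, 12, 0], "dr": [0, 0, 25.5]}, {"jaw": 0, "slide": [5.6, 16, 0], "dr": [0, 0, 34]}, {"jaw": 0, "slide": [7, 20, 0], "dr": [0, 0, 42.5]}, {"jaw": 0, "slide": [8.4, 24, 0], "dr": [0, 0, 51]}, {"jaw": 0, "slide": [10, 28, 0], "dr": [0, 0, 59.5]}, {"jaw": 0, "slide": [11.4, 30.2, 0], "dr": [0, 0, 68]}]}}

```text
clock: 1.75
ee_pos: [0.467, 0.0684, 0.3013]
tool_rot: [0.522, 3.098, 0.001]
ft_force: [0.6, -0.6, -0.7]
grip_width: 1.002
```

```bash
python3 - <<'E'
from h import *
d=grab('wrist','wrist1'); o=manip.get_obs(); print({k:o[k] for k in ['clock','ee_pos','tool_rot','joint_positions','ft_force']})
print(d['position'],rot(d)[:,2])
y=R.from_rotvec(o['tool_rot']).as_matrix()[:,1]; print(np.degrees(np.arctan2(y[1],y[0])))
for c in [(.467,.066,.178),(.576,.081,.2)]: print(proj(d,c,True))
E
```

```text
{'clock': 1.8, 'ee_pos': array([0.46828808, 0.06989965, 0.30077344]), 'tool_rot': array([5.06480516e-01, 3.10031348e+00, 2.64771023e-03]), 'joint_positions': array([-1.30204996e-01, -2.51988471e-01, -1.15430447e-01,  1.70712092e+00,
        1.67912133e-03,  1.93662891e-01]), 'ft_force': array([ 0.43860371,  2.00758321, -1.21104745])}
[0.39103638 0.09498442 0.44383869] [ 0.29616997 -0.10254987 -0.94961406]
71.44374361180795
(np.float64(318.433091689301), np.float64(194.72950117059534))
(np.float64(370.2911428897919), np.float64(298.3564412770501))
```

View pics/wrist1.png

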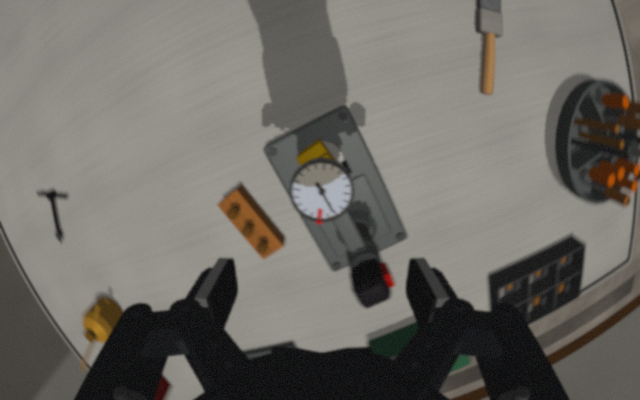

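The wrist view shows the dial at about (322,190), the red mark at (319,215), the needle pointing to about (333,210), and the grip with its red button at (372,280). Zooming in.

```bash
python3 - <<'E'
from h import *
a=cv2.imread('pics/wrist1.png')[140:310,270:430]
cv2.imwrite('pics/w1z.png',cv2.resize(a[:100,:110],None,fx=7,fy=6,interpolation=cv2.INTER_CUBIC))
cv2.imwrite('pics/w1g.png',cv2.resize(a[70:170,50:160],None,fx=6,fy=6,interpolation=cv2.INTER_CUBIC))
E
```

```text
(no output)
```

View pics/w1z.png

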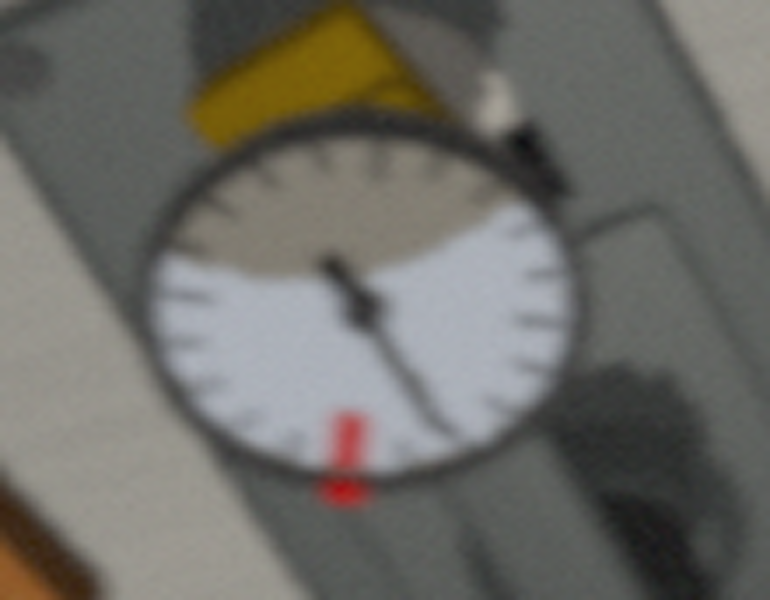

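View pics/w1g.png

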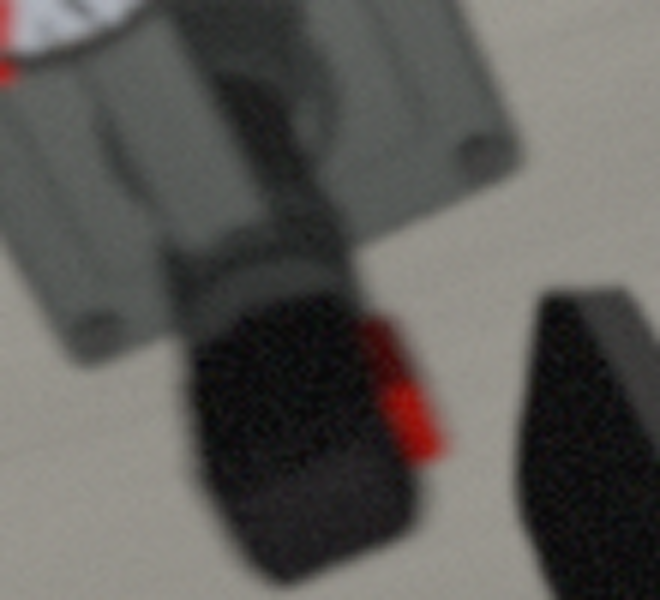

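```bash
python3 - <<'E'
from h import *
d=load('wrist1')
Z=lambda u,v:(270+(u+.5)/7-.5,140+(v+.5)/6-.5)
for z in (.174,.177):
    P=lambda u,v:onz(d,*Z(u,v),z,True)[:2]
    c=P(360,305); n=P(452,437);t=P(330,262);r=P(350,415);r2=P(345,490)
    e=(P(150,300)+P(582,305)+P(366,115)+P(362,480))/4
    a=lambda v:round(float(np.degrees(np.arctan2(v[1],v[0]))),1)
    print(z,'c',c.round(4),'ell',e.round(4),'needle',a(n-c),a(n-t),np.linalg.norm(n-c),'red',a(r-c),a(r2-c),a(r-e),np.linalg.norm(r-c),np.linalg.norm(r2-c))
K=np.array([onz(d,u,v,.03,True)[:2] for u,v in [(265,152),(347,107),(407,238),(333,270)]]);print(K.round(4),'ctr',K.mean(0))
for i,j in [(0,3),(1,2),(0,1),(3,2)]: print(a(K[j]-K[i]),np.linalg.norm(K[j]-K[i]).round(4))
G=lambda u,v:(320+(u+.5)/6-.5,210+(v+.5)/6-.5)
print('grip top corners',[onz(d,*G(*c),.2,True)[:2].round(4) for c in [(285,585),(415,515)]])
E
```

```text
0.174 c [0.465  0.0691] ell [0.4649 0.0699] needle 10.6 10.6 0.024523453229814845 red -23.5 -23.1 -25.5 0.01769540505223027 0.03016990410356684
0.177 c [0.4642 0.0694] ell [0.4641 0.0701] needle 10.6 10.6 0.02425080752594599 red -23.5 -23.1 -25.5 0.01749867190374188 0.02983448255167984
[[0.4277 0.0013]
 [0.4073 0.1255]
 [0.6176 0.1536]
 [0.6313 0.0308]] ctr [0.52095981 0.07780843]
8.2 0.2056
7.6 0.2122
99.4 0.1259
96.4 0.1236
grip top corners [array([0.5854, 0.0752]), array([0.5794, 0.099 ])]
```

{"method": "jog_arm", "body": {"motion": [{"jaw": 0, "slide": [0, 0.1, -2], "dr": [0, 0, 5]}, {"jaw": 0, "slide": [0, 0.2, -4], "dr": [0, 0, 10]}, {"jaw": 0, "slide": [0, 0.2, -6], "dr": [0, 0, 10]}, {"jaw": 0, "slide": [0, 0.2, -6], "dr": [0, 0, 10]}, {"jaw": 0, "slide": [0, 0.2, -6], "dr": [0, 0, 10]}, {"jaw": 0, "slide": [0, 0.2, -6], "dr": [0, 0, 10]}, {"jaw": 0, "slide": [0, 0.2, -6], "dr": [0, 0, 10]}, {"jaw": 0, "slide": [0, 0.2, -6], "dr": [0, 0, 10]}]}}

```text
clock: 2.6
ee_pos: [0.4672, 0.0674, 0.2421]
tool_rot: [0.263, 3.129, 0.0]
ft_force: [0.1, -0.0, 0.5]
grip_width: 0.996
```

```bash
cat >> h.py <<'E'
def st():
    o=manip.get_obs(); y=R.from_rotvec(o['tool_rot']).as_matrix()
    print('t',round(o['clock'],2),'p',o['ee_pos'].round(4),'yaw',round(np.degrees(np.arctan2(y[1,1],y[0,1])),2),'z',y[:,2].round(4),'F',o['ft_force'].round(1),'T',o['wrist_torque'].round(2),'g',round(o['grip_width'],3)); return o
E
python3 - <<'E'
from h import *
d=grab('wrist','wrist2'); st()
u,v=map(int,proj(d,(.466,.068,.177),True)); print(u,v)
a=d['frame'][v-50:v+50,u-65:u+65,::-1]; cv2.imwrite('pics/w2z.png',cv2.resize(a,None,fx=6,fy=6,interpolation=cv2.INTER_CUBIC))
E
```

```text
t 2.65 p [0.4671 0.0675 0.2419] yaw 80.39 z [ 9.e-04 -0.e+00 -1.e+00] F [-0.3  0.1  0. ] T [-0.03  0.04  0.01] g 0.998
321 215
```

View pics/w2z.png

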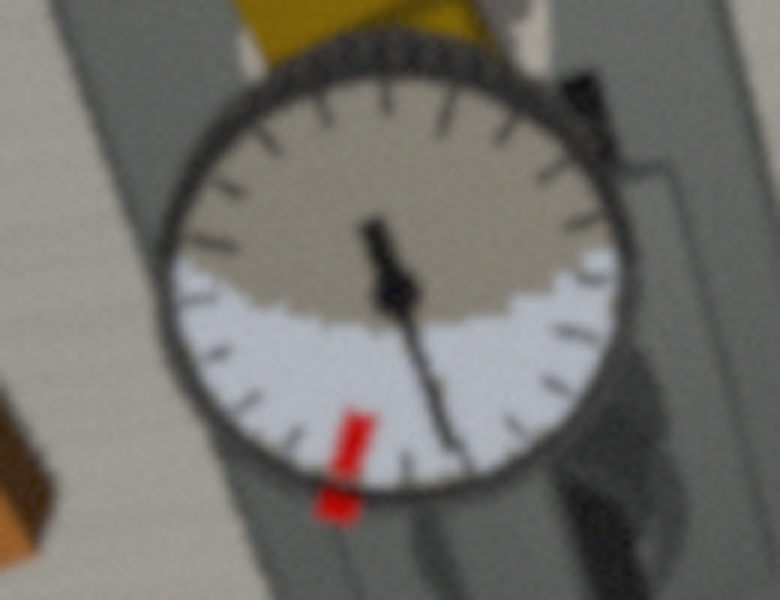

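View pics/wrist2.png

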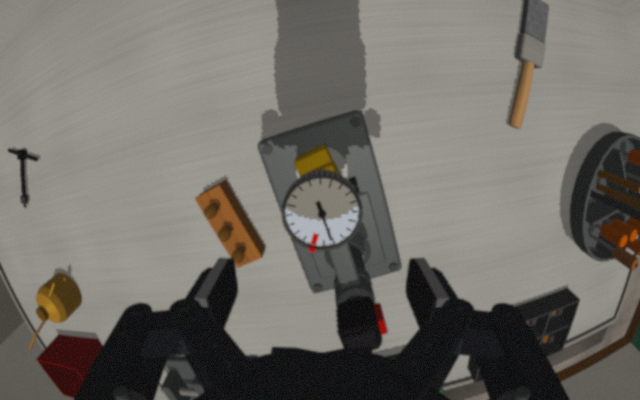

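The dial is clear now: pivot at (397,290), needle tip at (452,450), red mark from (362,412) to (337,518). The needle is just short of two divisions counter-clockwise of red.

```bash
cat >> h.py <<'E'
def ang(v): return round(float(np.degrees(np.arctan2(v[1],v[0]))),1)
E
python3 - <<'E'
from h import *
d=load('wrist2')
Z=lambda u,v:(256+(u+.5)/6-.5,165+(v+.5)/6-.5)
for z in (.174,.176):
    P=lambda u,v:onz(d,*Z(u,v),z,True)[:2]
    c=P(397,290);n=P(454,452);t=P(371,222);r=P(362,412);r2=P(350,478);q=P(407,465);q2=P(470,461)
    print(c.round(4),'needle',ang(n-c),ang(n-t),np.linalg.norm(n-c),'red',ang(r-c),ang(r2-c),ang(r2-r),np.linalg.norm(r-c),'ticks',ang(q-c),ang(q2-c))
    e=[P(163,285),P(632,275)];print('bezel width ends',e, np.mean(e,0))
K=np.array([onz(d,u,v,.03,True)[:2] for u,v in [(259,147),(364,110),(400,268),(314,292)]]);print(K.round(4),'ctr',K.mean(0))
for i,j in [(0,3),(1,2),(0,1),(3,2)]: print(ang(K[j]-K[i]),np.linalg.norm(K[j]-K[i]).round(4))
E
```

```text
[0.4652 0.0683] needle 8.5 9.0 0.022823638578832645 red -24.7 -22.8 -19.5 0.01673418204728805 ticks -6.6 12.1
bezel width ends [array([0.45977627, 0.04043275]), array([0.46810088, 0.09673194])] [0.46393857 0.06858235]
[0.4644 0.0685] needle 8.5 9.0 0.02260685811292978 red -24.7 -22.8 -19.5 0.0165752396521837 ticks -6.6 12.1
bezel width ends [array([0.45909237, 0.04081959]), array([0.46733792, 0.09658405])] [0.46321514 0.06870182]
[[0.4253 0.0012]
 [0.4038 0.1277]
 [0.6149 0.1504]
 [0.6314 0.0294]] ctr [0.51884052 0.07719312]
7.8 0.208
6.1 0.2123
99.6 0.1284
97.8 0.1222
```

{"method": "jog_arm", "body": {"motion": [{"jaw": 0, "slide": [-0.1, 0.05, -3], "dr": [0, 0, 0]}, {"jaw": 0, "slide": [-0.15, 0.05, -6], "dr": [0, 0, 0]}, {"jaw": 0, "slide": [-0.15, 0.05, -8.5], "dr": [0, 0, 0]}, {"jaw": 0, "slide": [-0.15, 0.05, -9.4], "dr": [0, 0, 0]}, {"jaw": 50, "slide": [-0.15, 0.05, -9.4], "dr": [0, 0, 0]}, {"jaw": 100, "slide": [-0.15, 0.05, -9.4], "dr": [0, 0, 0]}, {"jaw": 140, "slide": [-0.15, 0.05, -9.4], "dr": [0, 0, 0]}, {"jaw": 140, "slide": [-0.15, 0.05, -9.4], "dr": [0, 0, 0]}], "squeeze": 25}}

```text
clock: 3.45
ee_pos: [0.4659, 0.0679, 0.1488]
tool_rot: [0.263, 3.129, -0.0]
ft_force: [-2.2, -0.2, 5.3]
grip_width: 0.681
```

```bash
python3 - <<'E'
from h import *
d=grab('wrist','wrist3'); st()
E
```

```text
t 3.5 p [0.4659 0.0679 0.1488] yaw 80.4 z [ 1.8e-03 -3.0e-04 -1.0e+00] F [-2.6 -0.5  7.1] T [-0.07  0.61  0.02] g 0.678
```

View pics/wrist3.png

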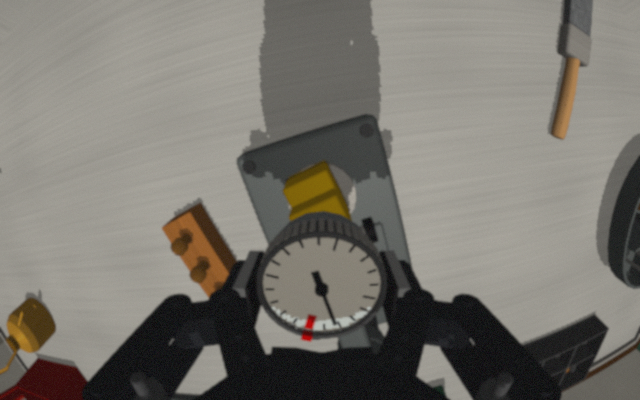

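The jaws have gripped the bezel at about 58 mm. The wrist view still shows the dial, with red at (308,328) and the needle tip at (333,323). Turning by +33°.

{"method": "jog_arm", "body": {"motion": [{"jaw": 140, "slide": [0, 0, 0], "dr": [0, 0, 5]}, {"jaw": 140, "slide": [0, 0, 0], "dr": [0, 0, 11]}, {"jaw": 140, "slide": [0, 0, 0], "dr": [0, 0, 17]}, {"jaw": 140, "slide": [0, 0, 0], "dr": [0, 0, 23]}, {"jaw": 140, "slide": [0, 0, 0], "dr": [0, 0, 29]}, {"jaw": 140, "slide": [0, 0, 0], "dr": [0, 0, 33]}, {"jaw": 140, "slide": [0, 0, 0], "dr": [0, 0, 33]}, {"jaw": 140, "slide": [0, 0, 0], "dr": [0, 0, 33]}]}}

```text
clock: 4.3
ee_pos: [0.4659, 0.0684, 0.1488]
tool_rot: [-0.637, 3.074, 0.001]
ft_force: [-3.7, 2.2, 7.2]
grip_width: 0.684
```

```bash
python3 - <<'E'
from h import *
d=grab('wrist','wrist4'); st()
a=d['frame'][200:350,245:400,::-1]; cv2.imwrite('pics/w4z.png',cv2.resize(a[:,:],None,fx=4,fy=4,interpolation=cv2.INTER_CUBIC))
E
```

```text
t 4.35 p [0.4659 0.0684 0.1488] yaw 113.42 z [ 1.8e-03  8.0e-04 -1.0e+00] F [-3.2  2.3  6.7] T [0.53 0.59 0.06] g 0.682
```

View pics/w4z.png

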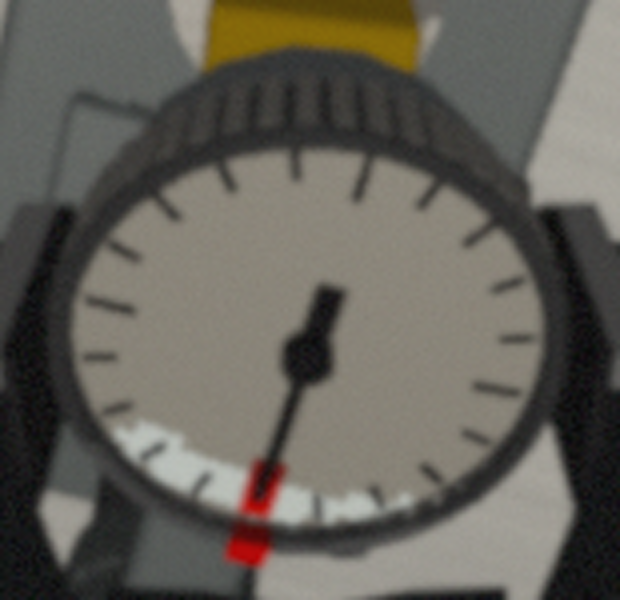

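Red now lies under the needle, with the needle tip at (260,497) inside the mark. I'll do a quick numeric check from the same image.

```bash
python3 - <<'E'
from h import *
d=load('wrist4');f=d['frame'].astype(int)
m=(f[...,0]>110)&(f[...,1]<70)&(f[...,2]<70); m[:300]=0; m[:,:290]=0;m[:,340:]=0
ys,xs=np.nonzero(m); print(len(xs),xs.min(),xs.max(),ys.min(),ys.max())
Z=lambda u,v:(245+(u+.5)/4-.5,200+(v+.5)/4-.5)
for zc,zn in ((.174,.174),(.175,.177)):
    c=onz(d,*Z(306,357),zn,True)[:2]; P=np.array([onz(d,x,y,zc,True)[:2] for x,y in zip(xs,ys)])
    n=onz(d,*Z(260,497),zn,True)[:2];n2=onz(d,*Z(285,425),zn,True)[:2];t=onz(d,*Z(331,290),zn,True)[:2]
    r=np.linalg.norm(P-c,axis=1)
    print(c,'red',ang(P.mean(0)-c),ang(P[r<np.median(r)].mean(0)-c),'needle',ang(n-c),ang(n2-c),ang(n-t),np.linalg.norm(n-c))
E
```

```text
107 301 315 315 341
[0.46594011 0.06847871] red 9.0 8.6 needle 8.5 9.3 7.9 0.02202421909893403
[0.46404411 0.06766222] red 9.7 9.4 needle 8.5 9.3 7.9 0.021460371517911636
```

{"method": "jog_arm", "body": {"motion": [{"jaw": 0, "slide": [0, 0, 0], "dr": [0, 0, 0]}, {"jaw": 0, "slide": [0, 0, 0], "dr": [0, 0, 0]}, {"jaw": 0, "slide": [0, 0, 0], "dr": [0, 0, 0]}, {"jaw": 0, "slide": [0, 0, 2], "dr": [0, 0, 0]}, {"jaw": 0, "slide": [0, 0, 5], "dr": [0, 0, 0]}, {"jaw": 0, "slide": [0, 0, 9], "dr": [0, 0, -5]}, {"jaw": 0, "slide": [0, 0, 11], "dr": [0, 0, -10]}, {"jaw": 0, "slide": [0, 0, 11], "dr": [0, 0, -15.6]}]}}

```text
clock: 5.15
ee_pos: [0.4668, 0.0678, 0.2608]
tool_rot: [-0.207, 3.13, -0.002]
ft_force: [0.2, 0.2, 0.3]
grip_width: 0.997
```

{"method": "jog_arm", "body": {"motion": [{"jaw": 0, "slide": [0, 0, 0], "dr": [0, 0, 0]}, {"jaw": 0, "slide": [0, 0, 0], "dr": [0, 0, 0]}, {"jaw": 0, "slide": [0, 0, 0], "dr": [0, 0, 0]}, {"jaw": 0, "slide": [0, 0, 0], "dr": [0, 0, 0]}, {"jaw": 0, "slide": [0, 0, 0], "dr": [0, 0, 0]}, {"jaw": 0, "slide": [0, 0, 0], "dr": [0, 0, 0]}, {"jaw": 0, "slide": [0, 0, 0], "dr": [0, 0, 0]}, {"jaw": 0, "slide": [0, 0, 0], "dr": [0, 0, 0]}]}}

```text
clock: 5.95
ee_pos: [0.4653, 0.0681, 0.2573]
tool_rot: [-0.214, 3.134, 0.0]
ft_force: [0.6, 0.5, -0.5]
grip_width: 1.006
```

```bash
python3 - <<'E'
from h import *
d=grab('wrist','wrist5'); st()
a=d['frame'][150:380,240:410,::-1]; cv2.imwrite('pics/w5z.png',cv2.resize(a[:100],None,fx=4.7,fy=4.7,interpolation=cv2.INTER_CUBIC))
E
```

```text
t 6.0 p [0.4653 0.0681 0.2573] yaw 97.8 z [ 0.e+00  1.e-04 -1.e+00] F [-1.2 -0.   0.7] T [-0.03 -0.04 -0.03] g 0.999
```

View pics/w5z.png

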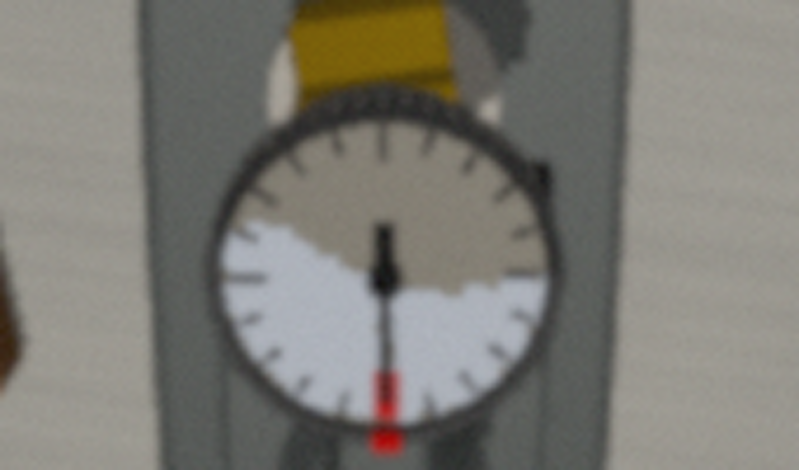

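View pics/wrist5.png

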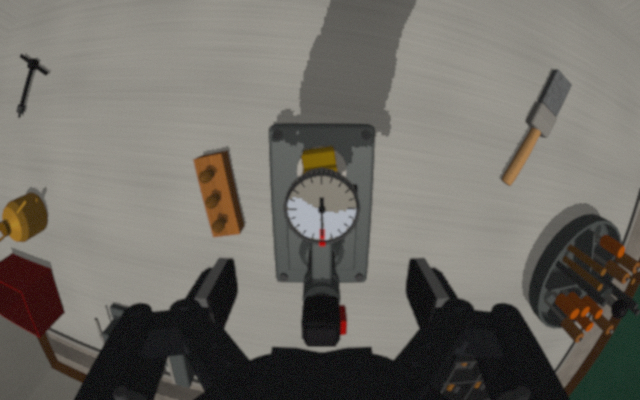

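The needle sits on the red mark, and both are on the image's vertical line at x≈387 in the zoom. The grip, centred at x≈321, is in line with the tool. Moving to the grip next.

{"method": "jog_arm", "body": {"motion": [{"jaw": 0, "slide": [4, 0.55, 0], "dr": [0, 0, 0]}, {"jaw": 0, "slide": [8, 1.1, 0], "dr": [0, 0, 0]}, {"jaw": 0, "slide": [10.9, 1.5, 0], "dr": [0, 0, 0]}, {"jaw": 0, "slide": [10.9, 1.5, 0], "dr": [0, 0, 0]}, {"jaw": 0, "slide": [10.9, 1.5, 0], "dr": [0, 0, 0]}, {"jaw": 0, "slide": [10.9, 1.5, -2], "dr": [0, 0, 0]}, {"jaw": 0, "slide": [10.9, 1.5, -4], "dr": [0, 0, 0]}, {"jaw": 0, "slide": [10.9, 1.5, -4], "dr": [0, 0, 0]}]}}

```text
clock: 6.8
ee_pos: [0.5724, 0.0831, 0.2153]
tool_rot: [0.213, -3.131, -0.001]
ft_force: [-0.7, -0.2, -0.8]
grip_width: 0.999
```

```bash
python3 - <<'E'
from h import *
d=grab('wrist','wrist6'); e=grab('scene','scene6'); g=grab('side','side6'); st()
P=(.574,.083,.2)
for k,nm in ((e,'sc6'),(g,'si6')):
    u,v=map(int,proj(k,P)); a=k['frame'][v-45:v+45,u-50:u+50,::-1]; cv2.imwrite(f'pics/{nm}.png',cv2.resize(a,None,fx=6,fy=6,interpolation=cv2.INTER_CUBIC))
E
```

```text
t 6.95 p [0.5743 0.083  0.2188] yaw 97.79 z [ 0.0015 -0.     -1.    ] F [-0.  -0.2  0. ] T [0.01 0.02 0.02] g 1.002
```

View pics/sc6.png

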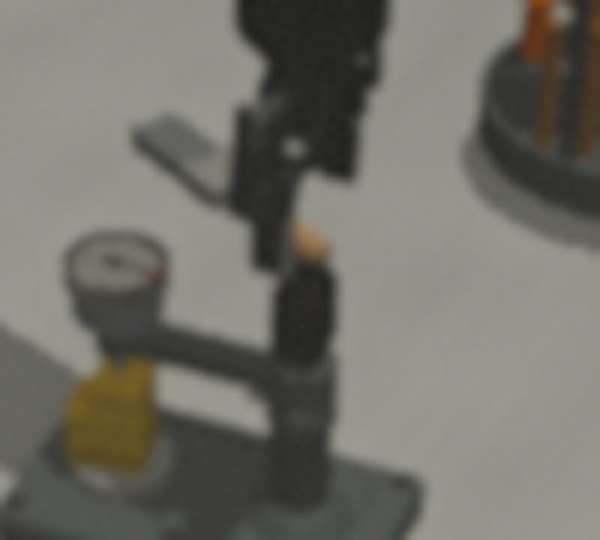

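View pics/si6.png

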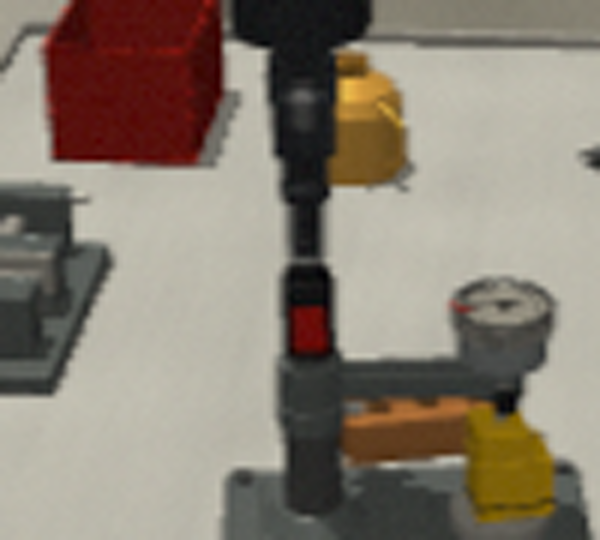

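View pics/wrist6.png

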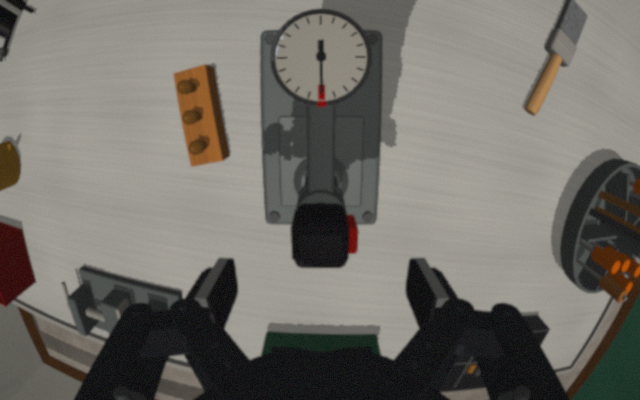

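The side view shows the finger in line with the red button, and the wrist view shows the grip centred between the fingers with red still under the needle. Descending and squeezing.

{"method": "jog_arm", "body": {"motion": [{"jaw": 0, "slide": [0, 0, -2.5], "dr": [0, 0, 0]}, {"jaw": 0, "slide": [0, 0, -5], "dr": [0, 0, 0]}, {"jaw": 0, "slide": [0, 0, -6.5], "dr": [0, 0, 0]}, {"jaw": 0, "slide": [0, 0, -6.5], "dr": [0, 0, 0]}, {"jaw": 70, "slide": [0, 0, -6.5], "dr": [0, 0, 0]}, {"jaw": 130, "slide": [0, 0, -6.5], "dr": [0, 0, 0]}, {"jaw": 200, "slide": [0, 0, -6.5], "dr": [0, 0, 0]}, {"jaw": 220, "slide": [0, 0, -6.5], "dr": [0, 0, 0]}], "squeeze": 50}}

```text
clock: 7.75
ee_pos: [0.575, 0.0831, 0.1538]
tool_rot: [-0.213, 3.132, -0.0]
ft_force: [0.2, 2.6, 3.1]
grip_width: 0.401
```

{"method": "jog_arm", "body": {"motion": [{"jaw": 220, "slide": [0, 0, 0], "dr": [0, 0, 0]}, {"jaw": 220, "slide": [0, 0, 0], "dr": [0, 0, 0]}, {"jaw": 220, "slide": [0, 0, 0], "dr": [0, 0, 0]}, {"jaw": 220, "slide": [0, 0, 0], "dr": [0, 0, 0]}, {"jaw": 220, "slide": [0, 0, 0], "dr": [0, 0, 0]}, {"jaw": 220, "slide": [0, 0, 0], "dr": [0, 0, 0]}, {"jaw": 220, "slide": [0, 0, 0], "dr": [0, 0, 0]}, {"jaw": 220, "slide": [0, 0, 0], "dr": [0, 0, 0]}]}}

```text
clock: 8.55
ee_pos: [0.575, 0.0831, 0.1538]
tool_rot: [-0.213, 3.132, 0.0]
ft_force: [-0.7, 0.9, 4.6]
grip_width: 0.399
```

```bash
python3 - <<'E'
from h import *
d=grab('wrist','wrist7'); g=grab('side','side7'); st()
u,v=map(int,proj(g,(.574,.083,.18))); a=g['frame'][v-45:v+45,u-50:u+50,::-1]; cv2.imwrite(f'pics/si7.png',cv2.resize(a,None,fx=6,fy=6,interpolation=cv2.INTER_CUBIC))
E
```

```text
t 8.65 p [0.575  0.0831 0.1538] yaw 97.79 z [ 2.e-03  3.e-04 -1.e+00] F [-1.3  0.3  5.4] T [ 0.39  0.27 -0.08] g 0.398
```

View pics/si7.png

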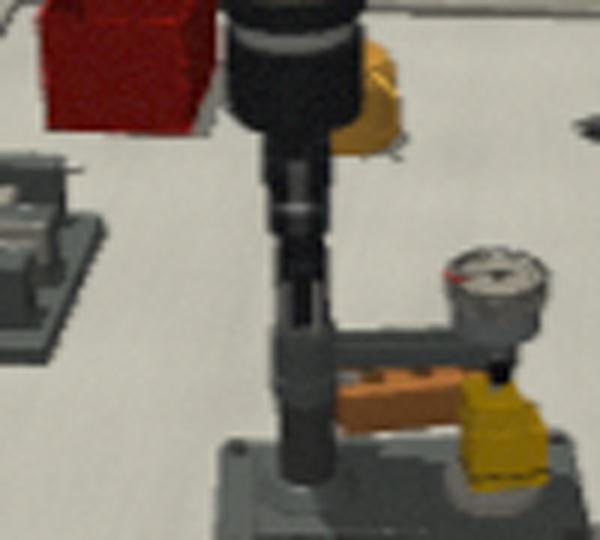

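View pics/wrist7.png

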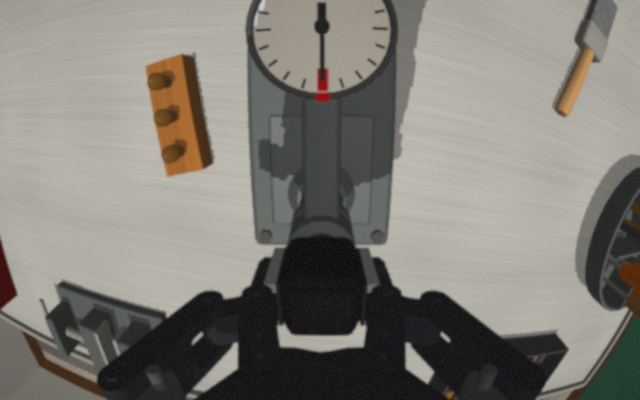

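The opening reads about 34 mm, against 35 mm for a fully pressed button, and the finger covers the button. Drawing the column up.

{"method": "jog_arm", "body": {"motion": [{"jaw": 220, "slide": [0, 0, 0.5], "dr": [0, 0, 0]}, {"jaw": 220, "slide": [0, 0, 1.3], "dr": [0, 0, 0]}, {"jaw": 220, "slide": [0, 0, 2.1], "dr": [0, 0, 0]}, {"jaw": 220, "slide": [0, 0, 2.9], "dr": [0, 0, 0]}, {"jaw": 220, "slide": [0, 0, 3.5], "dr": [0, 0, 0]}, {"jaw": 220, "slide": [0, 0, 3.5], "dr": [0, 0, 0]}, {"jaw": 220, "slide": [0, 0, 3.5], "dr": [0, 0, 0]}, {"jaw": 220, "slide": [0, 0, 3.5], "dr": [0, 0, 0]}]}}

```text
clock: 9.45
ee_pos: [0.575, 0.0831, 0.1872]
tool_rot: [-0.213, 3.133, 0.001]
ft_force: [6.8, -0.1, -4.3]
grip_width: 0.394
```

```bash
python3 - <<'E'
from h import *
d=grab('wrist','wrist8'); st()
E
```

```text
t 9.5 p [0.575  0.0831 0.1871] yaw 97.79 z [ 1.2e-03  4.0e-04 -1.0e+00] F [ 5.9  0.6 -4. ] T [ 0.51 -1.13 -0.09] g 0.399
```

View pics/wrist8.png

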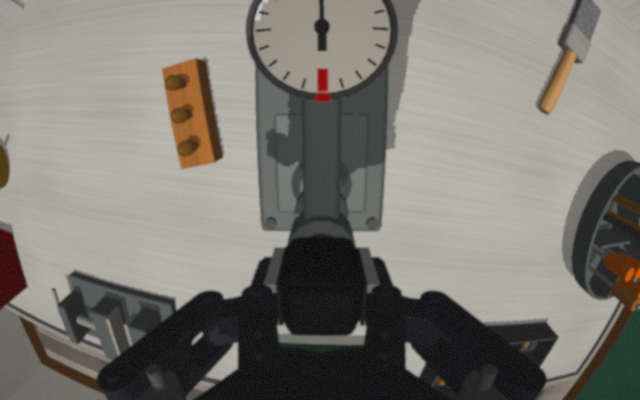

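The head rises with the grip: the needle has swung half a turn and the dial keeps its size. Continuing past the first stop.

{"method": "jog_arm", "body": {"motion": [{"jaw": 220, "slide": [0, 0, 0.6], "dr": [0, 0, 0]}, {"jaw": 220, "slide": [0, 0, 1.4], "dr": [0, 0, 0]}, {"jaw": 220, "slide": [0, 0, 2.2], "dr": [0, 0, 0]}, {"jaw": 220, "slide": [0, 0, 3.0], "dr": [0, 0, 0]}, {"jaw": 220, "slide": [0, 0, 3.8], "dr": [0, 0, 0]}, {"jaw": 220, "slide": [0, 0, 4.6], "dr": [0, 0, 0]}, {"jaw": 220, "slide": [0, 0, 5.2], "dr": [0, 0, 0]}, {"jaw": 220, "slide": [0, 0, 5.4], "dr": [0, 0, 0]}]}}

```text
clock: 10.3
ee_pos: [0.575, 0.0831, 0.2414]
tool_rot: [-0.213, 3.133, 0.0]
ft_force: [6.3, 0.1, -6.5]
grip_width: 0.399
```

{"method": "jog_arm", "body": {"motion": [{"jaw": 220, "slide": [0, 0, 0.1], "dr": [0, 0, 0]}, {"jaw": 220, "slide": [0, 0, 0.2], "dr": [0, 0, 0]}, {"jaw": 220, "slide": [0, 0, 0.2], "dr": [0, 0, 0]}, {"jaw": 220, "slide": [0, 0, 0.3], "dr": [0, 0, 0]}, {"jaw": 220, "slide": [0, 0, 0.3], "dr": [0, 0, 0]}, {"jaw": 220, "slide": [0, 0, 0.3], "dr": [0, 0, 0]}, {"jaw": 220, "slide": [0, 0, 0.3], "dr": [0, 0, 0]}, {"jaw": 220, "slide": [0, 0, 0.3], "dr": [0, 0, 0]}]}}

```text
clock: 11.1
ee_pos: [0.575, 0.0831, 0.2439]
tool_rot: [-0.213, 3.133, 0.001]
ft_force: [6.7, 0.3, -4.9]
grip_width: 0.395
```

```bash
python3 - <<'E'
from h import *
st()
E
```

```text
t 11.1 p [0.575  0.0831 0.2439] yaw 97.79 z [ 9.e-04  4.e-04 -1.e+00] F [ 6.7  0.3 -4.9] T [ 0.52 -1.28 -0.06] g 0.395
```

The lift reads 90.1 mm but the stop isn't felt yet, so I'll nudge up to make contact.

{"method": "jog_arm", "body": {"motion": [{"jaw": 220, "slide": [0, 0, 0.05], "dr": [0, 0, 0]}, {"jaw": 220, "slide": [0, 0, 0.1], "dr": [0, 0, 0]}, {"jaw": 220, "slide": [0, 0, 0.1], "dr": [0, 0, 0]}, {"jaw": 220, "slide": [0, 0, 0.1], "dr": [0, 0, 0]}, {"jaw": 220, "slide": [0, 0, 0.1], "dr": [0, 0, 0]}, {"jaw": 220, "slide": [0, 0, 0.1], "dr": [0, 0, 0]}, {"jaw": 220, "slide": [0, 0, 0.1], "dr": [0, 0, 0]}, {"jaw": 220, "slide": [0, 0, 0.1], "dr": [0, 0, 0]}]}}

```text
clock: 11.9
ee_pos: [0.5749, 0.0831, 0.2439]
tool_rot: [-0.213, 3.134, 0.001]
ft_force: [9.8, 0.8, -10.5]
grip_width: 0.396
```

```bash
python3 - <<'E'
from h import *
d=grab('wrist','wrist9');e=grab('scene','scene9');g=grab('side','side9');st()
for k,nm in ((e,'sc9'),(g,'si9')):
    u,v=map(int,proj(k,(.53,.077,.18))); a=k['frame'][v-50:v+50,u-60:u+60,::-1]; cv2.imwrite(f'pics/{nm}.png',cv2.resize(a,None,fx=5,fy=5,interpolation=cv2.INTER_CUBIC))
E
```

```text
t 12.05 p [0.5749 0.0831 0.2439] yaw 97.79 z [-0.e+00  6.e-04 -1.e+00] F [ 8.3  0.5 -9.6] T [ 0.55 -1.81 -0.07] g 0.392
```

View pics/si9.png

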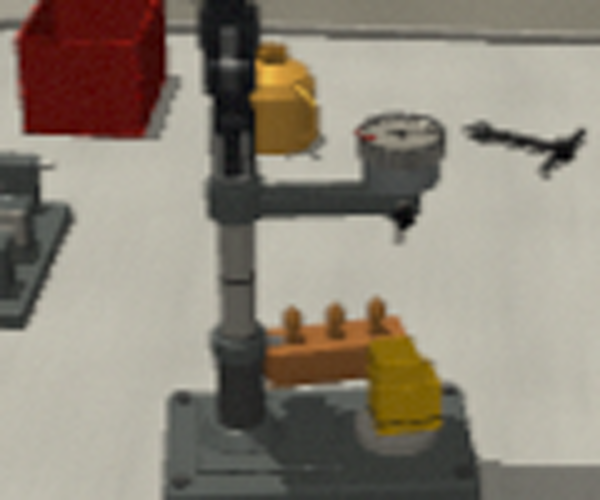

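View pics/wrist9.png

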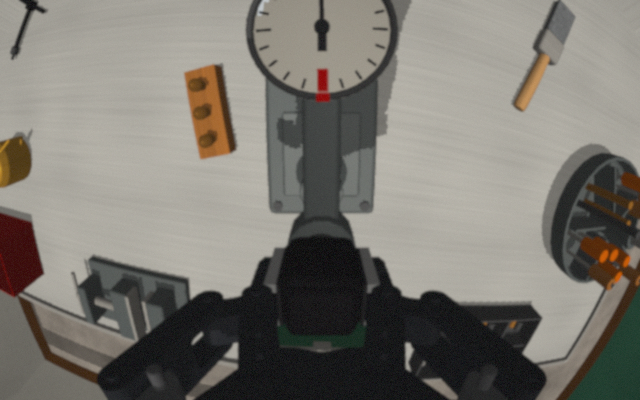

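The tool height stayed at 0.2439 m while the downward force doubled, so the head is against the second stop. The block is still on the anvil, the dial hasn't moved and the button is squeezed. Handing in.

```bash
python3 - <<'E'
from h import *
print(workorder.sign_off())
E
```

```text
the job is handed in; nothing more can be done
None
```

I zeroed the gauge and drew the column up past the first stop to the second. The arm is still holding the head up there with the button squeezed. I handed the job in at about 12 s on the robot's clock.

- **Zeroing:** I gripped the bezel from above and turned it about 33° counter-clockwise. The picture after I let go showed the needle on the red mark. My angle estimates, taken while the bezel was still held, agreed to about 1°. The mark looked unmoved on the dial after the lift.
- **Lift:** The tool rose 90.1 mm, with the grip opening steady at about 34 mm; fully pressed should be 35 mm. A further 1 mm upward command did not move it, and the downward force on the tool rose from about 5 to 10 N. I took that as the second stop.
- **Surroundings:** The last pictures show the yellow block still on the anvil. The bits, oil can, key and caddy appear undisturbed.

No check failed. The different camera views put the dial's centre up to about 4 mm apart, but the bezel and lift grips both seated well. I did not take a picture after handing in.

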